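# Seat a plug gauge in a bore by entering it edge-first

## Task

Take the plug gauge out of its stand and try it in the bore of the sliding carrier on the boring fixture: lean it over and enter the lower edge of its end first, then straighten it up by feel and slide it fully home, its collar flat on the carrier, and let go. Be gentle: never press the gauge on the fixture with more than 25 N, and leave the empty tin and the spanner where they are.

Things in the scene. Friction and masses are not known exactly. Their poses are not given: they have to be found in the camera images.
- gauge: steel plug gauge, 86 mm tall, about 0.35 kg; from the foot up its z: round plug 30 mm diameter, 28 mm long, nearly sharp foot edge; collar 40 mm diameter, 6 mm thick; square handle 18 x 18 mm, from 34 to 84 mm above the foot; 2 mm button on top. Origin: centre of the foot's flat underside; x and y square to the handle's flats. Starts upright in its stand, turned any way.
- stand: wooden block 70 x 70 x 22 mm fixed on the bench, with a round pocket 34 mm in diameter and 14 mm deep in which the gauge stands loosely, its foot 8 mm above the bench. Origin: centre of its underside.
- bore_fixture: fixed steel base 140 (x) x 90 (y) x 12 mm with two low rails along its x; between them an aluminium carrier 64 (x) x 60 (y) x 42 mm, top 54 mm above the bench, with a blind upright bore in its middle. The carrier is clamped up to 7 mm either way from the middle along the fixture's x, NOT reported: feel or see it. It holds against 80 N. Origin: centre of the base's underside, z up.
- mouth (a point): fixed point in the fixture's middle at the carrier's top face, axes as the fixture's. The bore (31.2 mm diameter, 34 mm deep, 1 mm chamfer) is centred up to 7 mm from it along x, none along y. Home: foot 28 mm below it. Leaning 0.3 rad along x, the foot's low edge enters with mm to spare; moved the way it leans, the plug's side then meets the mouth's rim: straighten about that point.
- tin_empty: empty open tin, 72 mm in diameter, 76 mm tall, standing by; origin at the centre of its underside.
- spanner: steel spanner, 157 mm long, 25 mm wide, 8 mm thick, lying by; origin under its middle.
Mind the look-alikes: they are no part of the job. Of the things like the gauge, leave any that is pink or purple; of the rest the smaller one is meant.

How it is judged:
By the outcome, as a careful person would: the job done as asked, in the order asked, and still so for the second after the job is handed in, with the robot touching nothing.
It also fails if it takes over 51 s, if anything falls off the work surface, if the arm or the gripper's body presses on something with over 40 N, if the wrist force passes 120 N, or if a joint passes its speed limit or range.

## Robot

A 6-joint arm with a two-finger parallel gripper is mounted at the origin on a cart in front of the work surface, level with it; the furniture and walls round the work are solid. World frame = base frame: x ahead of the robot, y to its left, z up, the work surface at z = 0. Lengths are in m, angles in rad, forces in N, time in s.
With the tool pointing down it reaches from about 0.2 to 0.875 m from the base axis. Payload 3.4 kg.
Tool frame: the origin (TCP) lies between the finger pads; the fingertips stand 25 mm ahead of it and the grasp point (between the pads) lies 6 mm ahead of it (r.nose_length is the z of the fingertips in the tool frame, in m); z points along the fingers, y is the line along which they close (so a half turn about z gives the same grasp; the last joint's range is limited). The gripper opens to 94 mm and grips with 3 to 60 N. Pads are 16 mm wide; open, the fingers measure 119 mm over their backs; the gripper's body (75 mm by 177 mm) begins 78 mm behind the grasp point.
Start: joints at [-1.464, 0.276, 1.505, -0, 1.361, -0.121], TCP at [0.13, -0.56, 0.23] pointing down, gripper open.
Joint ranges: [-2.89, 2.89], [-0.75, 2.08], [0.22, 2.7], [-1.18, 4.32], [0.11, 2.71], [-2.7, 2.7]. Speed limits (rad/s): [2.57, 2.57, 3.14, 3.14, 3.14, 3.14].

## Interface

Orientations are given as a unit quaternion [w, x, y, z].
In Python, from plant import r, gripper_to, inverse_kinematics, vision, models, telemetry gives the robot as it stands. Calls block until the motion is done:
- r.move_to(position, orientation): joint-space move of the TCP to a pose.
- r.move_l(position, rot=None, vel=0.15, guard=None): straight line of the TCP; rot=None keeps the orientation; vel is the mean speed in m/s. With guard (N) it stops when the force on the tool has changed by that much, and returns True; else False.
- r.movej(angles): joint-space move.
- gripper_to(opening, f_grip=None): finger opening in m; f_grip is the grip in N (None keeps the last); returns when the fingers have stopped.
- r.hold(seconds).
- inverse_kinematics(position, orientation): joint angles nearest the present ones, or None.
- vision.snapshot(name): name is "side" or "top"; returns the picture (400x640x3 uint8, red, green, blue); there is no depth.
- vision.get_calibration(name): a dict with "fx", "fy", "cx", "cy" (pixels), "position" and "orientation" of the camera in the world. Camera axes: x right, y down, z forward; pixel columns grow to the right and rows downward; lengths in m; the calibration is good to about 2 mm. A picture is of the moment at which its call begins. get_calibration takes no time and is no camera call.
A pose or a line that the arm cannot do raises r.PlanningError and nothing moves.
- r.sign_off(): hands the job in; it is judged then, once.
Trained networks look in the newest picture that a camera, given by its name, has taken for a name from the list of things; names that differ only in an ending like _2 or _b are one class to them, and where a whole thing is asked for, a point or a joint stands for the part that bears it (a point fixed in the world has none). Each returns a list of dicts, best first, with "score" (0 to 1); they miss things now and then, are a little off and sometimes report something else, mostly with a low value. They report only what shows in the picture. A call takes as long as a camera call. They do not tell look-alikes from the thing itself.
- models.boxes_of(thing, camera): "at" ([x, y, z] in m, in world coordinates, good to about 4 mm: the middle of the surface that is visible of it).
- models.regions_of(thing, camera): "pixels" (400x640 bool, what is visible of it).
- models.mark_of(thing, camera): "at" ([x, y, z] in m, in world coordinates, good to about 4 mm: a listed point, or the origin of a listed thing).
Readings, each from a call of its own:
- telemetry.current_t(): time.
- telemetry.current_joints(): joint angles.
- telemetry.current_dq(): joint speeds.
- telemetry.current_joint_efforts(): joint torques, N m.
- telemetry.current_ee_pos(): TCP position.
- telemetry.current_tool_rot(): TCP orientation.
- telemetry.current_wrist_force(): force on the tool from outside, world axes, zero at the start.
- telemetry.current_torque(): the same for the moment, N m.
- telemetry.current_opening(): finger opening in m.
- telemetry.current_finger_force(): force on a finger pad.
Only numpy, scipy, OpenCV 4.12 (cv2) and the standard library are available. Lean on these libraries where they do the work, as an engineer would, in place of code of your own. Each camera call takes 0.05 s, during which the arm holds its last target. There are 200 camera calls.

## Working session

There is one attempt and no reset: what is moved stays moved. The work goes in short steps, each a Python script; the robot and the scene stay as the last script left them, time stands still between calls to the robot, and variables do not carry over. Pictures are saved under pics/ and viewed, at most 10 in all, crops included, and the job is handed in when it is done.

```bash
mkdir -p pics; ls
python3 - <<'E'
from plant import r, vision, models, telemetry
import cv2, numpy as np
np.set_printoptions(precision=4,suppress=True)
for c in ("top","side"):
    im=vision.snapshot(c); cv2.imwrite(f"pics/{c}0.png",im[:,:,::-1])
    k=vision.get_calibration(c); print(c,k)
    for t in ("gauge","stand","bore_fixture","mouth","tin_empty","spanner"):
        print(t,[(np.round(d["at"],4).tolist(),round(d["score"],2)) for d in models.mark_of(t,c)])
print(telemetry.current_t(),telemetry.current_tool_rot(),r.nose_length)
E
```

```text
pics
top {'fx': 406.9166873314325, 'fy': 406.9166873314325, 'cx': 320.6930383393577, 'cy': 199.9160685661724, 'position': array([ 0.4024, -0.0583,  1.0872]), 'orientation': array([-0.0478,  0.7074, -0.7032,  0.0533])}
gauge [([0.4339, -0.2983, 0.0], 0.81), ([0.4096, 0.088, -0.0008], 0.65), ([0.4621, -0.1714, -0.001], 0.48), ([0.5396, -0.2758, 0.0059], 0.46)]
stand [([0.5348, -0.2783, 0.0018], 0.76), ([0.5382, -0.279, 0.0066], 0.63)]
bore_fixture [([0.5203, -0.0183, 0.0022], 0.87)]
mouth [([0.5155, -0.0144, 0.0525], 0.77)]
tin_empty [([0.5729, 0.1735, 0.0033], 0.68)]
spanner [([0.672, -0.3111, 0.0016], 0.65)]
side {'fx': 453.60786204836967, 'fy': 453.60786204836967, 'cx': 317.2723237219082, 'cy': 204.0405238732792, 'position': array([ 0.5098, -0.8919,  0.4382]), 'orientation': array([-0.541 ,  0.841 , -0.0119,  0.0007])}
gauge [([0.43, -0.2976, -0.0018], 0.88), ([0.4592, -0.1673, 0.0042], 0.73), ([0.408, 0.0882, 0.0002], 0.61), ([0.5397, -0.284, 0.0071], 0.56), ([0.5421, -0.2821, -0.0019], 0.18)]
stand [([0.54, -0.2808, 0.0006], 0.71)]
bore_fixture [([0.5159, -0.0192, -0.0024], 0.56)]
mouth [([0.5201, -0.0196, 0.0536], 0.86)]
tin_empty [([0.5677, 0.1735, -0.0018], 0.61)]
spanner [([0.672, -0.3137, -0.0001], 0.68)]
0.7 [0.0001 0.9935 0.1137 0.    ] 0.025
```

View pics/top0.png

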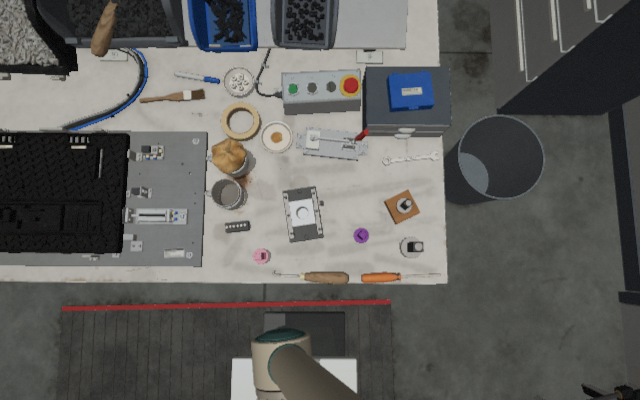

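View pics/side0.png

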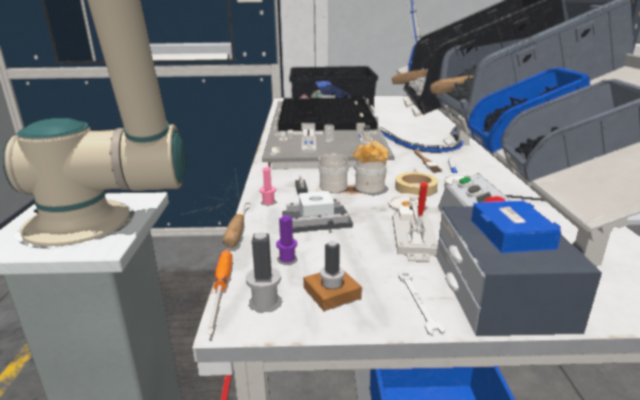

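The top view shows a small grey gauge in the wooden stand (404,205). That is the one meant. The bigger grey (413,247), purple (361,236) and pink (261,257) are look-alikes. The fixture is at (303,213), with its long axis roughly along world x. Next I'll zoom in on the gauge and the bore.

```bash
cat > h.py <<'E'
from plant import r, gripper_to, inverse_kinematics, vision, models, telemetry
import cv2, numpy as np
from scipy.spatial.transform import Rotation as R
np.set_printoptions(precision=4,suppress=True)
def Q(R_): q=R_.as_quat(); return q[[3,0,1,2]]
def RQ(q): return R.from_quat(np.asarray(q)[[1,2,3,0]])
def cast(c,px,z):
    k=vision.get_calibration(c); px=np.atleast_2d(px).astype(float)
    d=np.c_[(px[:,0]-k["cx"])/k["fx"],(px[:,1]-k["cy"])/k["fy"],np.ones(len(px))]
    d=RQ(k["orientation"]).apply(d); p=k["position"]
    return p+d*((z-p[2])/d[:,2])[:,None]
def proj(c,P):
    k=vision.get_calibration(c); v=RQ(k["orientation"]).inv().apply(np.atleast_2d(P)-k["position"])
    return np.c_[v[:,0]/v[:,2]*k["fx"]+k["cx"],v[:,1]/v[:,2]*k["fy"]+k["cy"]]
E
python3 - <<'E'
from h import *
im=cv2.imread("pics/top0.png")
a=cv2.resize(im[183:245,272:334],None,fx=6.4,fy=6.4,interpolation=cv2.INTER_CUBIC)
b=cv2.resize(im[178:240,373:435],None,fx=6.4,fy=6.4,interpolation=cv2.INTER_CUBIC)
cv2.imwrite("pics/crop1.png",np.hstack([a,b]))
vision.snapshot("top")
for t in ("bore_fixture","stand","gauge"):
    for d in models.regions_of(t,"top"):
        m=d["pixels"]; ys,xs=np.nonzero(m); print(t,round(d["score"],2),len(xs),cv2.minAreaRect(np.c_[xs,ys].astype(np.float32)))
E
```

```text
bore_fixture 0.88 1766 ((303.8794860839844, 212.90818786621094), (53.56716537475586, 37.122047424316406), 82.303955078125)
stand 0.81 606 ((400.9000549316406, 205.3000030517578), (27.280029296875, 29.06888198852539), 63.43495178222656)
gauge 0.78 383 ((411.00006103515625, 246.5000457763672), (20.50609588623047, 21.92030906677246), 45.0)
gauge 0.67 178 ((260.0, 255.0), (14.0, 14.0), 90.0)
gauge 0.51 209 ((404.0, 205.5), (15.0, 16.0), 90.0)
gauge 0.49 173 ((360.7500305175781, 235.25003051757812), (14.142135620117188, 13.435027122497559), 45.0)
```

View pics/crop1.png

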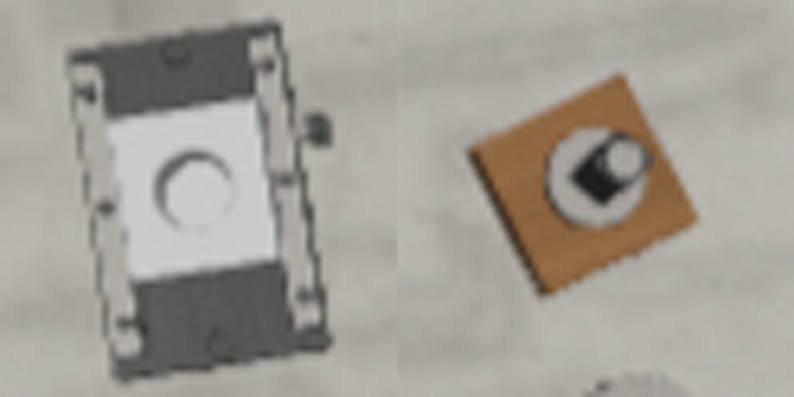

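The crop shows the bore centre at about (194,191), with the carrier's corners clear. On the right, the gauge stands in its pocket: collar at about (201,177), button at about (231,158), handle edges turned about 37° in the image. I'll turn these into world positions.

```bash
cat >> h.py <<'E'
def down(yaw): # tool pointing down, tool y axis at world angle yaw
    y=np.array([np.cos(yaw),np.sin(yaw),0]); z=np.array([0,0,-1.]); return R.from_matrix(np.c_[np.cross(y,z),y,z])
E
python3 - <<'E'
from h import *
def crop(pts,o): return (np.array(pts,float)+.5)/6.4-.5+np.array(o)
A=(272,183);B=(373,178)
car=cast("top",crop([(106,118),(255,97),(280,260),(133,281)],A),.054); print("carrier",car.mean(0),"sizes",np.linalg.norm(np.diff(car[:,:2],axis=0),axis=1))
e=car[0]-car[3]+car[1]-car[2]; f=car[0]-car[1]+car[3]-car[2]
print("yaw x",np.arctan2(e[1],e[0]),"yaw y",np.arctan2(f[1],f[0])-np.pi/2)
print("bore",cast("top",crop([(194,191)],A),.054))
bas=cast("top",crop([(70,52),(277,22),(328,345),(117,378)],A),.012);print("base",bas.mean(0),np.linalg.norm(np.diff(bas[:,:2],axis=0),axis=1))
e=bas[0]-bas[3]+bas[1]-bas[2];print("yaw",np.arctan2(e[1],e[0]))
st=cast("top",crop([(74,150),(225,74),(301,217),(146,296)],B),.022);print("stand",st.mean(0),np.linalg.norm(np.diff(st[:,:2],axis=0),axis=1))
print("button",cast("top",crop([(231,158)],B),.094),"collar",cast("top",crop([(199,177)],B),.042))
h=cast("top",crop([(178,180),(208,203)],B),.042);d=h[1]-h[0];print("handle yaw",np.arctan2(d[1],d[0]))
im=cv2.imread("pics/side0.png")
cv2.imwrite("pics/crop2.png",np.hstack([cv2.resize(im[235:310,300:365],None,fx=6,fy=6,interpolation=cv2.INTER_CUBIC),cv2.resize(im[175:250,286:351],None,fx=6,fy=6,interpolation=cv2.INTER_CUBIC)]))
print("side proj stand ctr", proj("side",[[.537,-.279,.094]]))
E
```

```text
carrier [ 0.5197 -0.018   0.054 ] sizes [0.0602 0.0663 0.0589]
yaw x 0.16901760037521496 yaw y 0.14825040643420762
bore [[ 0.5187 -0.0182  0.054 ]]
base [ 0.5206 -0.0182  0.012 ] [0.0875 0.1367 0.0878]
yaw 0.16065370338831403
stand [ 0.5402 -0.2806  0.022 ] [0.0711 0.0667 0.0726]
button [[ 0.5411 -0.2829  0.094 ]] collar [[ 0.5405 -0.2815  0.042 ]]
handle yaw -2.232610778813907
side proj stand ctr [[329.2638 242.0079]]
```

View pics/crop2.png

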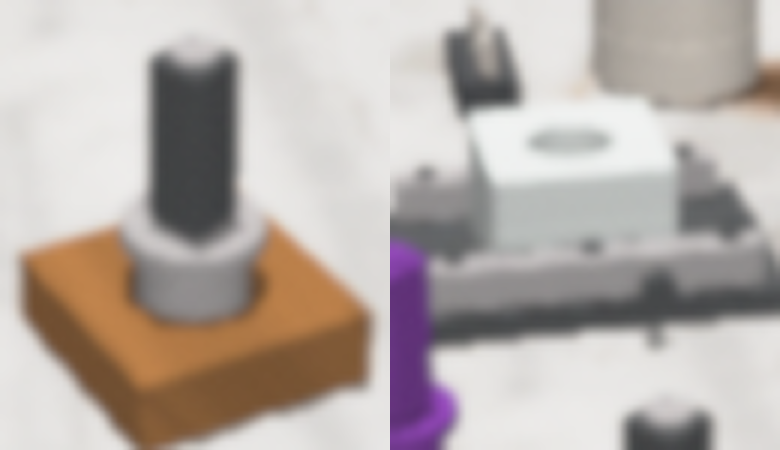

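Run:
```python
from h import *
g=np.array([.5408,-.282]); T=telemetry
gripper_to(.055,8)
y1,y2=.91,-.66
for a in (y1,y2,y1-np.pi,y2+np.pi):
    print(a,inverse_kinematics([*g,.15],Q(down(a))))
def best(a):
    js=[(inverse_kinematics([*g,.15],Q(down(x))),x) for x in (a,a+np.pi,a-np.pi)]
    js=[(abs(j[5]),x) for j,x in js if j is not None]; return min(js)[1]
y1,y2=best(y1),best(y2); print(y1,y2)
r.move_to([*g,.15],Q(down(y1))); print(T.current_t(),T.current_wrist_force())
r.move_l([*g,.074],vel=.12); gripper_to(.012,8)
print(T.current_t(),T.current_opening(),T.current_wrist_force(),T.current_torque())
gripper_to(.05); 
r.move_to([*g,.074],Q(down(y2))); gripper_to(.012,8)
print(T.current_t(),T.current_opening(),T.current_wrist_force(),T.current_torque(),T.current_finger_force())
```

```text
0.91 [-0.5947  0.3804  1.5538 -0.      1.2074 -1.5047]
-0.66 [-0.5947  0.3804  1.5538 -0.      1.2074  0.0653]
-2.231592653589793 [-0.5947  0.3804  1.5538 -0.      1.2074  1.6369]
2.481592653589793 None
0.91 -0.66
3.4917 [-0.6468  0.2835  0.0357]
4.925 0.018975542526570764 [0.2212 0.2913 0.6049] [ 0.073  -0.1917 -0.0191]
7.5917 0.018305132901089326 [-0.6787 -0.1643  0.0217] [-0.0002  0.1784 -0.0584] 7.928260490298271
```

```bash
cat >> h.py <<'E'
YAW=.16; FX=np.array([np.cos(YAW),np.sin(YAW),0]); FY=np.array([-FX[1],FX[0],0]); LEN=.066; TH=.3; ZT=.054
def tool(th,yaw0): return R.from_rotvec(FY*th)*down(yaw0)   # th>0: top leans to +FX
def tcp(F,th): return np.asarray(F)+LEN*(np.sin(th)*FX+np.array([0,0,np.cos(th)]))
def foot(): # present foot centre from telemetry
    return np.asarray(telemetry.current_ee_pos())+RQ(telemetry.current_tool_rot()).apply([0,0,LEN])
def Flow(bore,L,d,s,y=0): # foot centre for low edge at s*L along FX from bore, depth d
    return np.array([bore[0],bore[1],ZT])+FX*s*(L-.015*np.cos(TH))+FY*y+np.array([0,0,.015*np.sin(TH)-d])
E
python3 - <<'E'
from h import *
T=telemetry; gripper_to(.012,40)
p=np.array(T.current_ee_pos()); r.move_l([p[0],p[1],.215],vel=.2)
print(T.current_t(),T.current_opening(),T.current_wrist_force())
b=[.519,-.018]
for s in (1,-1):
  for y0 in (YAW,YAW-np.pi,YAW+np.pi):
    for d in (-.05,.003): print(s,round(y0,2),inverse_kinematics(tcp(Flow(b,.011,d,s),s*TH),Q(tool(s*TH,y0))))
    print("   up",inverse_kinematics(tcp([*b,.026],0),Q(tool(0,y0))))
E
```

```text
8.6667 0.017730463862526157 [-0.8975 -0.5136 -3.3143]
1 0.16 [-0.1056  0.4215  1.4722 -0.0777  1.5381 -0.2517]
1 0.16 [-0.1056  0.4636  1.5431 -0.0785  1.4254 -0.2429]
   up [-0.1687  0.312   1.8309 -0.      0.9987 -0.3287]
1 -2.98 None
1 -2.98 None
   up None
1 3.3 None
1 3.3 None
   up None
-1 0.16 [-0.2702  0.0699  1.9706  0.1672  0.834  -0.526 ]
-1 0.16 [-0.2702  0.1339  2.0554  0.1954  0.6877 -0.5649]
   up [-0.1687  0.312   1.8309 -0.      0.9987 -0.3287]
-1 -2.98 [-0.2702  0.0699  1.9706  0.1672  0.834   2.6156]
-1 -2.98 [-0.2702  0.1339  2.0554  0.1954  0.6877  2.5767]
   up None
-1 3.3 [-0.2702  0.0699  1.9706  0.1672  0.834   2.6156]
-1 3.3 [-0.2702  0.1339  2.0554  0.1954  0.6877  2.5767]
   up None
```

Run:
```python
from h import *
T=telemetry; b=[.519,-.018]; q=Q(tool(TH,YAW))
r.move_to(tcp(Flow(b,.011,-.05,1),TH),q)
r.move_l(tcp(Flow(b,.011,-.004,1),TH),vel=.1)
r.hold(.2); f0=np.array(T.current_wrist_force()); print(T.current_t(),f0)
im=vision.snapshot("side"); cv2.imwrite("pics/crop3.png",cv2.resize(im[120:250,250:385,::-1],None,fx=4.5,fy=4.5,interpolation=cv2.INTER_CUBIC))
hit=r.move_l(tcp(Flow(b,.011,.003,1),TH),vel=.012,guard=4)
print(T.current_t(),hit,(foot()-Flow(b,.011,.003,1))*1e3,T.current_wrist_force()-f0,T.current_torque())
```

```text
10.525 [-0.0739 -0.6639 -2.6167]
11.3083 False [ 0.0151  0.0081 -0.0428] [-0.4793  0.421  -0.9265] [ 0.023  -0.4495 -0.0179]
```

View pics/crop3.png

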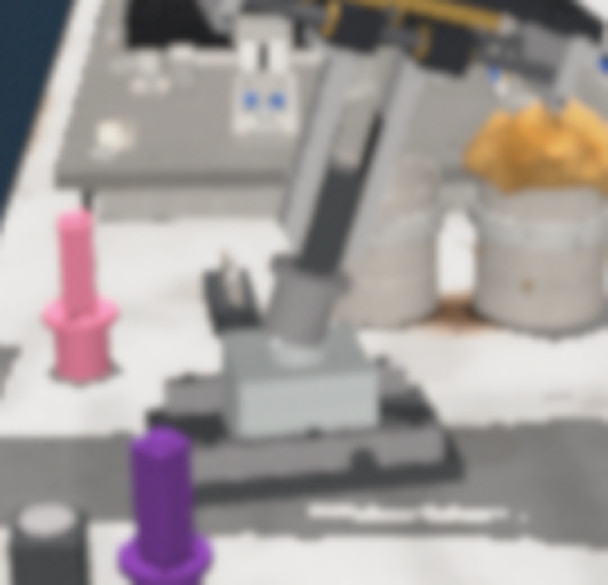

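The gauge hovers leaning to +x over the carrier, low edge at about (300,350) in the crop, and it has entered 3 mm without contact. Next I'll feel for the sides in y, then move the way it leans.

```bash
cat >> h.py <<'E'
def feel(target,guard=3,vel=.008,rot=None):
    f0=np.array(telemetry.current_wrist_force()); a=foot()
    hit=r.move_l(target,rot,vel=vel,guard=guard)
    p=foot(); f=np.array(telemetry.current_wrist_force())-f0
    print(round(telemetry.current_t(),2),"hit",hit,"moved fx,fy,z mm",np.array([(p-a)@FX,(p-a)@FY,p[2]-a[2]])*1e3,"dF",np.array([f@FX,f@FY,f[2]]))
    return hit,p
E
python3 - <<'E'
from h import *
T=telemetry; b=np.array([.519,-.018]); q=Q(tool(TH,YAW))
c=Flow(b,.011,.003,1)
h1,p1=feel(tcp(c+FY*.004,TH)); r.move_l(tcp(c,TH),vel=.03)
h2,p2=feel(tcp(c-FY*.004,TH))
y=((p1-c)@FY+(p2-c)@FY)/2; print("y mid mm",y*1e3)
if h1 and h2:
    c=c+FY*y; r.move_l(tcp(c,TH),vel=.03); r.hold(.15)
    h3,p3=feel(tcp(c+FX*.012,TH))
    print("force",T.current_wrist_force(),"foot",p3)
E
```

```text
11.96 hit False moved fx,fy,z mm [0.0516 3.7011 0.1301] dF [ 1.014  -0.8145  0.025 ]
12.89 hit False moved fx,fy,z mm [-0.0326 -3.4551  0.1151] dF [-0.0386  2.2533  0.9742]
y mid mm 0.15951949802384535
```

Run:
```python
from h import *
T=telemetry; b=np.array([.519,-.018])
c=Flow(b,.011,.003,1)
r.hold(.1);print((foot()-c)@FY*1e3, T.current_wrist_force())
h2,p2=feel(tcp(c-FY*.008,TH)); 
r.move_l(tcp(c,TH),vel=.05); r.hold(.1);print(T.current_wrist_force())
h1,p1=feel(tcp(c+FY*.008,TH))
y=((p1-c)@FY+(p2-c)@FY)/2; print("y",(p1-c)@FY*1e3,(p2-c)@FY*1e3,"mid mm",y*1e3)
if h1 and h2:
    c=c+FY*y; r.move_l(tcp(c,TH),vel=.05); r.hold(.1)
    h3,p3=feel(tcp(c+FX*.012,TH))
    print("force",T.current_wrist_force(),"foot",p3,"L est",((p3-Flow(b,0,.003,1))@FX)*1e3)
```

```text
-3.445501001511472 [ 0.4677  2.5937 -1.6033]
13.3 hit True moved fx,fy,z mm [-0.2065  0.0858 -0.393 ] dF [-1.1589 -1.8947  2.5429]
[ 0.602  -0.9754 -4.0372]
14.32 hit True moved fx,fy,z mm [0.1876 3.6265 0.077 ] dF [ 0.2405 -0.6637  4.7412]
y 3.937288622251534 -3.3597016162789703 mid mm 0.2887935029862818
15.54 hit True moved fx,fy,z mm [ 4.507  -0.0195 -0.4395] dF [0.472  0.7291 0.3182]
force [-0.2813 -0.4281 -3.1511] foot [ 0.5194 -0.0172  0.0546] L est 14.896577762019465
```

Run:
```python
from h import *
T=telemetry; b=np.array([.519,-.018])
c=Flow(b,.011,.003,1)+FY*.0002
for L in (.0135,):
    r.move_l(tcp(c+FX*(L-.011),TH),vel=.03); r.hold(.15)
    f=[T.current_wrist_force() for _ in range(1)]; print(T.current_t(),(foot()-Flow(b,0,.003,1))@FX*1e3,f)
h,p=feel(tcp(c+FX*.010,TH),guard=5,vel=.006)
r.hold(.1)
print("L",(p-Flow(b,0,.003,1))@FX*1e3,(foot()-Flow(b,0,.003,1))@FX*1e3,T.current_wrist_force(),"z",foot()[2])
```

```text
15.9417 12.78150086875598 [array([ 0.0535, -0.1914, -3.2473])]
16.82 hit True moved fx,fy,z mm [ 2.1395  0.1276 -0.6391] dF [-0.6787  0.3644  0.3511]
L 14.920954602993614 14.319313313184757 [-0.189   0.7271 -3.5213] z 0.054140021565380905
```

Run:
```python
from h import *
T=telemetry; b=np.array([.519,-.018])
def st(n):
    e=(RQ(T.current_tool_rot())*tool(TH,YAW).inv()).as_rotvec(); f=foot()-Flow(b,0,.003,1)
    print(n,round(T.current_t(),2),"L,y,z",f@FX*1e3,f@FY*1e3,f[2]*1e3,"rot fx,fy,z",e@FX,e@FY,e[2],"F",T.current_wrist_force(),"M",T.current_torque())
st("now")
c=Flow(b,.0135,.003,1)+FY*.0002
r.move_l(tcp(c,TH),Q(tool(TH,YAW)),vel=.03); st("a"); r.hold(.3); st("b")
```

```text
now 16.92 L,y,z 14.319313313184757 0.9906124114408331 -1.2927815345391835 rot fx,fy,z 0.006249752574019726 0.019159263537873207 -0.0002637840492010538 F [-0.189   0.7271 -3.5213] M [-0.0037 -0.4529  0.0025]
a 17.17 L,y,z 13.379022731509703 0.3402590085838805 0.005996717722750455 rot fx,fy,z 0.00014038151297738013 -0.00027216634146733613 -6.369127254929716e-06 F [-0.1955 -0.2804 -1.9081] M [-0.0349 -0.3974 -0.0481]
b 17.47 L,y,z 13.637739510300252 0.19009622410057983 -0.14616775111078728 rot fx,fy,z 7.730788727329643e-05 6.324432067605344e-05 -2.1101623054183943e-05 F [-0.5865  0.2823 -4.0961] M [-0.032  -0.4195  0.0223]
```

```bash
cat >> h.py <<'E'
def st(n,b,th):
    T=telemetry; e=(RQ(T.current_tool_rot())*tool(th,YAW).inv()).as_rotvec(); f=foot()-np.array([*b,ZT])
    F=np.array(T.current_wrist_force());M=np.array(T.current_torque())
    print(n,round(T.current_t(),2),"foot",np.array([f@FX,f@FY,f[2]])*1e3,"rot",np.array([e@FX,e@FY,e[2]]),"F",np.array([F@FX,F@FY,F[2]]),"M",np.array([M@FX,M@FY,M[2]]))
E
python3 - <<'E'
from h import *
b=np.array([.519,-.018]); q=Q(tool(TH,YAW)); Z=np.array([0,0,1.])
h,p=feel(tcp(Flow(b,.019,.003,1)+FY*.0002,TH),guard=5,vel=.006,rot=q); st("hit",b,TH)
L=(p-Flow(b,0,.003,1))@FX; print("L",L*1e3)
if h:
    c=Flow(b,L-.0008,.003,1)+FY*.0002; r.move_l(tcp(c,TH),q,vel=.02); r.hold(.1); st("back",b,TH)
    a=np.sin(TH)*FX+np.cos(TH)*Z
    h,p=feel(tcp(c-a*.003,TH),guard=6,vel=.008,rot=q); r.hold(.1); st("deep",b,TH)
E
```

```text
18.22 hit True moved fx,fy,z mm [ 1.2132  0.2534 -0.7375] dF [ 0.3566 -0.7028  0.2489]
hit 18.22 foot [0.5209 0.4435 0.5491] rot [0.0007 0.0073 0.0001] F [-0.1774 -0.3307 -3.8472] M [-0.1051 -0.4109 -0.0043]
L 14.850916945286553
back 18.57 foot [-0.1993  0.2244  1.2652] rot [ 0.0001 -0.0002 -0.    ] F [ 0.4958 -0.4268 -4.1259] M [-0.0741 -0.3821  0.0416]
19.09 hit False moved fx,fy,z mm [-1.0116  0.0065 -2.7644] dF [0.8112 0.8829 1.0634]
deep 19.19 foot [-1.1322  0.1974 -1.4123] rot [-0.     -0.0001  0.    ] F [ 0.4758 -0.4543 -3.3934] M [-0.0631 -0.3634  0.0072]
```

Run:
```python
from h import *
b=np.array([.519,-.018]); Z=np.array([0,0,1.])
P=np.array([*b,ZT])+FX*.0152+FY*.0002-Z*.001; s=.0051
def F(th):
    a=np.sin(th)*FX+np.cos(th)*Z; e=np.cos(th)*FX-np.sin(th)*Z
    return P-a*s-e*.015
for th in np.linspace(.3,0,6):
    h,p=feel(tcp(F(th),th),guard=7,vel=.02,rot=Q(tool(th,YAW))); st("th%.2f"%th,b,th)
    if h: break
```

```text
19.44 hit False moved fx,fy,z mm [ 0.5595 -0.0073 -0.0234] dF [-0.6748  0.9221 -0.2419]
th0.30 19.44 foot [-0.5727  0.1901 -1.4357] rot [-0.     -0.0001  0.    ] F [-0.199   0.4678 -3.6353] M [-0.0496 -0.4324 -0.0344]
19.78 hit False moved fx,fy,z mm [-0.1339 -0.025  -0.5931] dF [-0.0942 -0.8151  0.5219]
th0.24 19.78 foot [-0.7066  0.1651 -2.0288] rot [-0.0002 -0.0003 -0.0003] F [-0.2931 -0.3473 -3.1135] M [-0.0745 -0.3424 -0.0033]
20.12 hit False moved fx,fy,z mm [ 0.5952 -0.0631 -1.1604] dF [ 0.8332  0.1576 -0.0145]
th0.18 20.12 foot [-0.1114  0.102  -3.1892] rot [-0.0001 -0.0001 -0.0002] F [ 0.5401 -0.1896 -3.128 ] M [-0.0688 -0.3193 -0.0559]
20.47 hit False moved fx,fy,z mm [ 0.2638 -0.0515 -0.9713] dF [ 0.0385 -0.3724 -0.4526]
th0.12 20.47 foot [ 0.1524  0.0505 -4.1605] rot [-0.0002  0.     -0.0002] F [ 0.5786 -0.562  -3.5806] M [ 0.0073 -0.2542  0.0136]
20.81 hit False moved fx,fy,z mm [ 0.2948 -0.0391 -0.9065] dF [-0.4037  0.7211  0.5618]
th0.06 20.81 foot [ 0.4472  0.0114 -5.067 ] rot [-0.0002 -0.     -0.0002] F [ 0.1749  0.159  -3.0189] M [-0.036  -0.1825 -0.0393]
21.15 hit False moved fx,fy,z mm [ 0.3529 -0.0253 -0.8559] dF [-0.802  -0.7017 -0.2435]
th0.00 21.15 foot [ 0.8001 -0.0139 -5.9229] rot [-0.0002 -0.0002 -0.0003] F [-0.6271 -0.5427 -3.2623] M [-0.0271 -0.0899  0.0074]
```

Run:
```python
from h import *
b=np.array([.519,-.018]); Z=np.array([0,0,1.]); q=Q(tool(0,YAW))
c=np.array([*b,ZT-.006])+FX*.0002+FY*.0001
r.move_l(tcp(c,0),q,vel=.02); st("up",b,0)
for D in (FX,FY):
    v=[]
    for s in (1,-1):
        h,p=feel(tcp(c+D*s*.0025,0),guard=4,vel=.006,rot=q); v.append((p-c)@D); print(h,v[-1]*1e3)
        r.move_l(tcp(c,0),q,vel=.03)
    c=c+D*np.mean(v)
r.move_l(tcp(c,0),q,vel=.02); r.hold(.1); st("centred",b,0); print(repr(c))
```

```text
up 21.4 foot [ 0.9248 -0.0389 -6.0313] rot [-0.0001 -0.0001  0.0001] F [ 0.2054  0.6877 -3.1683] M [-0.0928 -0.0954  0.0299]
21.82 hit True moved fx,fy,z mm [-0.9878  0.5188 -1.0589] dF [-0.6105 -0.8822 -0.2779]
True -0.2630549603609272
22.63 hit False moved fx,fy,z mm [-1.2659 -0.0868  0.2571] dF [ 3.3898  1.1314 -3.5769]
False -1.444394815508628
23.37 hit True moved fx,fy,z mm [-0.0153  0.9446 -0.4382] dF [1.1383 0.1527 1.3008]
True 0.9950420126069482
24.02 hit True moved fx,fy,z mm [ 0.066  -0.6655 -0.6231] dF [1.0787 0.6343 0.6744]
True -0.36910795249392886
centred 24.62 foot [-0.9342  0.4594 -6.1538] rot [ 0.0001  0.0006 -0.    ] F [-0.4824  0.2985 -3.5335] M [-0.0069 -0.1185  0.0286]
array([ 0.5183, -0.0177,  0.048 ])
```

Run:
```python
from h import *
b=np.array([.519,-.018]); q=Q(tool(0,YAW))
c=np.array([*b,ZT-.006])-FX*.0005+FY*.0004
r.move_l(tcp(c,0),q,vel=.02); r.hold(.2); st("start",b,0); print(telemetry.current_opening())
for d in (.012,.019,.0255):
    c[2]=ZT-d; h,p=feel(tcp(c,0),guard=7,vel=.015,rot=q); r.hold(.1); st("d",b,0)
    if h: break
```

```text
start 25.07 foot [-0.5237  0.3911 -5.9939] rot [-0.  0.  0.] F [ 0.5453  0.119  -3.2586] M [-0.0285 -0.1239 -0.0151]
0.0179346950697782
25.62 hit False moved fx,fy,z mm [-0.0352  0.0329 -6.1459] dF [-1.0449  0.6097 -0.1163]
d 25.73 foot [ -0.4048   0.3658 -11.9597] rot [-0.     -0.0001 -0.    ] F [-0.1633  0.1653 -4.3022] M [-0.0405 -0.0589  0.0063]
26.34 hit False moved fx,fy,z mm [-0.1225  0.0439 -7.116 ] dF [-0.7565  0.1047  1.2896]
d 26.44 foot [ -0.3943   0.3567 -18.9221] rot [-0.0001 -0.0002 -0.    ] F [ 0.6974  0.3525 -3.2809] M [-0.0787 -0.111   0.0393]
27.02 hit False moved fx,fy,z mm [-0.1153  0.0467 -6.6704] dF [-1.6884 -0.9308 -0.7553]
d 27.12 foot [ -0.4185   0.3949 -25.4554] rot [-0.     -0.0001  0.    ] F [-0.3163 -0.1747 -3.5725] M [-0.079  -0.0167  0.0624]
```

Run:
```python
from h import *
T=telemetry; b=np.array([.519,-.018]); q=Q(tool(0,YAW))
c=np.array([*b,ZT-.030])-FX*.0005+FY*.0004
h,p=feel(tcp(c,0),guard=6,vel=.006,rot=q); st("seat",b,0)
c=c*0+p; c[2]=ZT-.028
r.move_l(tcp(c,0),q,vel=.01); r.hold(.15); st("rest",b,0)
im=vision.snapshot("side"); cv2.imwrite("pics/crop4.png",cv2.resize(im[120:250,250:385,::-1],None,fx=4.5,fy=4.5,interpolation=cv2.INTER_CUBIC))
```

```text
27.65 hit True moved fx,fy,z mm [-0.0489  0.0039 -2.666 ] dF [-0.6514  0.4161  9.5598]
seat 27.65 foot [ -0.4675   0.3988 -28.1214] rot [-0.     -0.0001  0.0001] F [-0.9677  0.2414  5.9872] M [-0.1793 -0.0471 -0.0426]
rest 28.14 foot [ -0.5684   0.4507 -28.0805] rot [ 0.0001  0.0002 -0.    ] F [0.1025 0.3588 0.9476] M [-0.1247 -0.0772 -0.0333]
```

View pics/crop4.png

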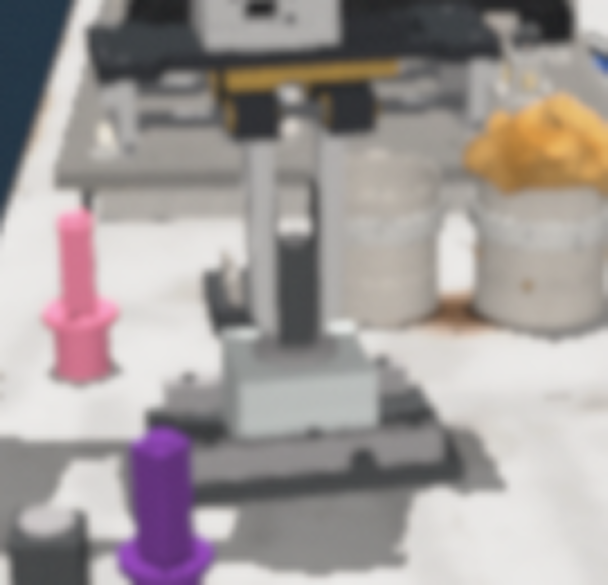

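The collar is seated flat on the carrier, around (298,350) in the crop. It stopped 28.1 mm deep on a 9.6 N rise in force. Now I'll release, withdraw, check and hand in.

Run:
```python
from h import *
T=telemetry; q=Q(tool(0,YAW))
gripper_to(.045); p=np.array(T.current_ee_pos())
r.move_l([p[0],p[1],p[2]+.12],q,vel=.12); r.hold(.3)
print(T.current_t(),T.current_wrist_force(),T.current_opening())
im=vision.snapshot("side"); cv2.imwrite("pics/crop5.png",cv2.resize(im[120:250,250:385,::-1],None,fx=4.5,fy=4.5,interpolation=cv2.INTER_CUBIC))
```

```text
30.2583 [-0.2925  0.0864 -0.1075] 0.04492994862928258
```

View pics/crop5.png

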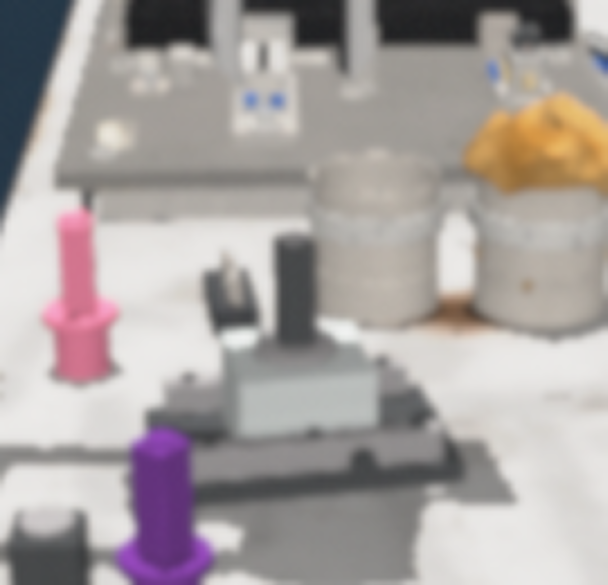

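The gauge stands upright in the bore with its collar on the carrier at about (297,350). The gripper is clear, and the tin and look-alikes have not moved.

```bash
python3 -c "
from plant import r
print(r.sign_off())"
```

```text
the job is handed in; nothing more can be done
None
```

The gauge went in lower edge first at a 0.3 rad lean, was straightened in the bore and slid 28 mm home with its collar on the carrier, then let go and handed in at about 30 s. Force readings during the contact moves changed by at most about 10 N (25 N allowed), and the tin and spanner were left alone.

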